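# Peel the stuck top tray off the module stack and show it over the light panel

## Task

Take the heat sink out of the stacked trays and stand it upright in the middle of the small rubber mat. Then peel the empty top tray off the loaded one it sticks in: raise the corner with the pull tab first while the opposite corner still rests on the lower tray, leaving the lower tray standing where it is. Finish while still holding the top tray by its tab, level and still, with its middle over the middle of the light panel, about a hand's width (6 to 20 cm) above it; do not put it down or let go, and leave everything else where it stands.

Things in the scene. Friction and masses are not known exactly. Their poses are not given: they have to be found in the camera images.
- lower_tray: Grey open plastic tray with metal modules inside, loose on the bench, 200 x 150 x 45 mm (x, y, z), 0.9 kg. Origin: centre of its underside; x along its long side. Four sprung rubber nubs inside its long walls (x +-60, y +-63, z 37 mm) grip the top tray by friction, together about 4 to 6 N, until it has come up about 10 mm there; no latch.
- top_tray: Grey shallow plastic tray, 90 g, nested in the lower tray. Its well: 176 x 126 mm outside, 170 x 120 inside, 3 mm floor. Round it a flat 3 mm flange, 206 x 156 mm, whose underside (16 mm above the origin) rests on the lower rim. Origin: centre of the well's underside, 29 mm above the bench when nested, over the lower tray's origin, same axes. Pull tab on the flange at the +x +y corner.
- tab (a point): Middle of the top tray's pull tab, at (88, 66.5, 37) mm in its frame. The tab is an upright fin 10 mm thick, 30 mm long along the tray's diagonal (0.647 rad from the tray's x towards its y). It rises from 18 to 51 mm above the tray's origin: 33 mm above the flange, its top 80 mm above the bench when nested. Pinch it across its 10 mm from above.
- far_corner (a point): Corner of the top tray diagonally opposite the tab: under the flange, at (-97, -72, 16) mm in the tray's frame, 45 mm above the bench when nested; the tray pivots about it when the tab is raised.
- tray_mid (a point): Middle of the top tray, at (0, 0, 16) mm in its frame, level with the flange's underside.
- heatsink: Aluminium finned heat sink standing in the well of the top tray, 50 mm (x) x 60 mm (y) x 50 mm high, 0.15 to 0.3 kg. Its outer fins are the two flat 60 x 50 mm faces 50 mm apart along its x: grip across them. Origin: centre of its underside, which stands 32 mm above the bench in the tray; z up.
- mat: Small flat black rubber mat fixed to the bench, 130 x 110 x 3 mm; origin: centre of its underside.
- light_panel: Flat white light panel with an aluminium frame, fixed to the bench on the other side from the stack, 230 x 180 x 8 mm; origin: centre of its underside.
- cup: Bystander: small white paper cup, 68 mm across, 75 mm high; origin: centre of its underside.
- adapter: Bystander: small brass coaxial adapter standing upright, 22 mm across, 36 mm high; origin: centre of its underside.
- tape_roll: Bystander: black ring-shaped roll lying flat, 72 mm across, 19 mm high; origin: centre of its underside.
Mind the look-alikes: they are no part of the job. What is shaped like the heatsink but brown or orange is not meant.

How it is judged:
By the outcome, as a careful person would: the job done as asked, in the order asked, and still so for the second after the job is handed in, while the arm keeps its last pose, push and grip.
It also fails if it takes over 58 s, if anything falls off the work surface, if the arm or the gripper's body presses on something with over 40 N, if the wrist force passes 120 N, or if a joint passes its speed limit or range.

## Robot

A 7-joint arm with a two-finger parallel gripper is mounted at the origin on the work surface. World frame = base frame: x ahead of the robot, y to its left, z up, the work surface at z = 0. Lengths are in m, angles in rad, forces in N, time in s.
With the tool pointing down it reaches from about 0.4 to 0.85 m from the base axis. Payload 10.4 kg.
Tool frame: the origin (TCP) lies at the very end of the fingers, on their centre line; the grasp point (between the pads) lies r.pinch_z behind it (r.pinch_z is the distance from the TCP to the grasp point, in m); z points along the fingers, x is the direction in which the jaws open and shut, and the axes are right-handed (so a half turn about z gives the same grasp; the last joint's range is limited). The gripper opens to 87 mm and grips with 3 to 60 N. Pads are 19 mm wide; open, the fingers measure 117 mm over their backs; the gripper's body (75 mm by 190 mm) begins 51 mm behind the grasp point.
Start: joints at [-1.17, 0.332, -0.065, 1.46, 0.022, 1.35, -0.088], TCP at [0.257, 0.57, 0.223] pointing down, gripper open.
Joint ranges: [-2.6, 2.6], [-0.5, 2.12], [-1.47, 1.34], [0.16, 2.42], [-1.27, 4.41], [0.06, 2.06], [-2.6, 2.6]. Speed limits (rad/s): [2.22, 2.22, 2.79, 2.79, 3.14, 3.14, 3.14].

## Interface

Orientations are given as a unit quaternion [x, y, z, w].
In Python, from bench import r gives the robot as it stands.
- The arm moves only by the tool carry_out, never from a script. Its argument "increments" is text: rows parted by semicolons, each of 7 numbers parted by spaces: the turn, a rotation vector about the tool's x, y, z in degrees, then the shift along the tool's x, y, z in m, then the finger opening in m, from 0 to 0.087. A call has exactly 5 rows; each row is the pose to reach, as a shift and turn from the pose measured when the call began, along the tool's axes at that moment; what a row does not reach only later rows make up. A row lasts 1/8 s, in which the tool goes at most 62.5 mm and 10.7 degrees, less where a joint would pass 70% of its speed; a pose out of reach is approached as far as the arm can. A call with a gripper value outside its range is refused whole. The fingers move at their own pace and stop on an object; "squeeze" is the grip in N (left out, the last holds). Time passes only in rows, so rows that repeat a pose let the fingers close, or fill a call up. It gives the time, the measured TCP pose, the force and the opening at its end, in the units of the state.
- r.read_state(): the state, without advancing time (a new reading comes with each control period).
- r.camera(name): name is "scene" or "top"; returns (picture, depth): 420x560x3 uint8, blue, green, red; 420x560 float32, m along the optical axis (not along the pixel's ray), 0 where there is no reading.
- r.camera_model(name): a dict with "K" (3x3 intrinsics, pixels), "extrinsics" (4x4, takes a point from camera to world coordinates). Camera axes: x right, y down, z forward; pixel columns grow to the right and rows downward; lengths in m; the calibration is good to about 2 mm. A picture is of the moment at which its call begins. camera_model takes no time and is no camera call.
- r.close_job(): hands the job in, once; it reports no verdict.
The state is a dict: "time": time; "joint_positions": joint angles; "joint_vel": joint speeds; "joint_torque": joint torques, N m; "ee_pos": TCP position; "eef_rot": TCP orientation; "ft_force": force on the tool from outside, world axes, zero at the start; "torque": the same for the moment, N m; "width": finger opening in m.
Only numpy, scipy, OpenCV 4.12 (cv2) and the standard library are available. Lean on these libraries where they do the work, as an engineer would, in place of code of your own. Each camera call takes 0.05 s, during which the arm holds its last target.

## Working session

There is one attempt and no reset: what is moved stays moved. The work goes in short steps, Python scripts to look and compute and a tool call to move; the robot and the scene stay as the last step left them, time stands still between calls to the robot, and variables do not carry over. Pictures are saved under pics/ and viewed, and the job is handed in when it is done.

Besides the shell and the picture viewer there is one more tool, called after ">>>" as name(argument=value, ...), one argument or row to a line, values as JSON. carry_out: Moves the arm, as the interface text tells. Its arguments: {"type":"object","properties":{"increments":{"type":"string"},"squeeze":{"type":"number"}},"required":["increments"]}

```bash
mkdir -p pics; ls; python3 - <<'E'
from bench import r
import cv2,numpy as np
print(r.read_state(), r.pinch_z)
for n in("scene","top"):
    p,d=r.camera(n); cv2.imwrite(f"pics/{n}0.png",p); np.save(f"pics/{n}0.npy",d)
    m=r.camera_model(n); print(n,np.round(m["K"],1).tolist(),np.round(m["extrinsics"],4).tolist())
E
```

```text
pics
{'time': 0.0, 'joint_positions': array([-1.16957599,  0.3328597 , -0.0647244 ,  1.46094745,  0.02159096,
        1.34987101, -0.08848326]), 'joint_vel': array([ 0.00035902, -0.00132314,  0.00143744, -0.00040932, -0.00016733,
       -0.00148023, -0.00020025]), 'joint_torque': array([-3.42747071e-04, -6.23283434e+01,  2.42859236e-02, -3.89876318e+01,
       -6.12948881e-02,  4.02751495e-02,  1.15424359e-04]), 'ee_pos': array([0.2568604 , 0.56936022, 0.22175866]), 'eef_rot': array([ 8.39997432e-01,  5.42589928e-01, -5.70793841e-04,  3.96783577e-04]), 'ft_force': array([0.56336042, 0.14033819, 0.78714596]), 'torque': array([0.02336643, 0.02768658, 0.02357903]), 'width': 0.08696161567292915} 0.0187
scene [[481.9, 0.0, 281.8], [0.0, 481.9, 208.2], [0.0, 0.0, 1.0]] [[0.8559, 0.3585, -0.3728, 0.9043], [0.5168, -0.5654, 0.6429, -0.7291], [0.0197, -0.7429, -0.6691, 0.8058], [0.0, 0.0, 0.0, 1.0]]
top [[385.2, 0.0, 284.7], [0.0, 385.2, 213.0], [0.0, 0.0, 1.0]] [[0.0282, -0.9908, 0.132, 0.4157], [-0.9996, -0.0289, -0.0033, -0.0296], [0.0071, -0.1318, -0.9912, 0.8121], [0.0, 0.0, 0.0, 1.0]]
```

View pics/scene0.png

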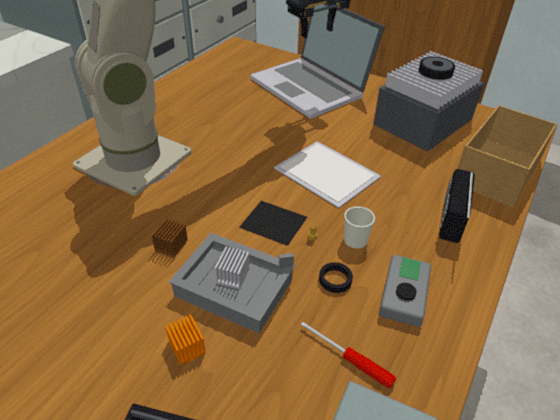

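View pics/top0.png

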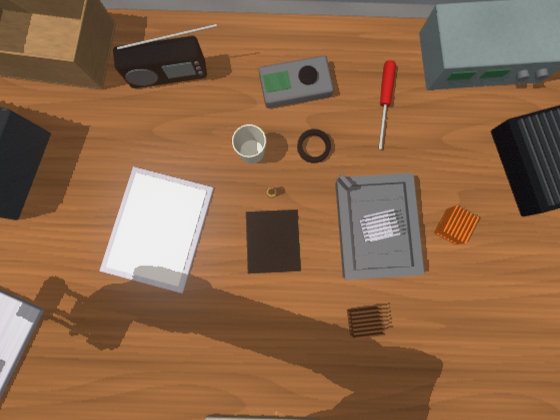

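The top view shows three heat-sink shapes. The grey one is in the tray at (381,225), or (232,265) in the scene view. The dark brown one is at (370,320) and the orange one at (458,225). I choose the grey one. The tab is at (347,183), the mat at (273,241), the light panel at (157,230) and the adapter at (271,191). Next come close crops to confirm this, then measurements.

```bash
cat > h.py <<'E'
import numpy as np,cv2
from bench import r
from scipy.spatial.transform import Rotation as R
def ray(n,u,v,z):
    m=r.camera_model(n);K=m["K"];E=m["extrinsics"]
    uv=np.stack([np.atleast_1d(u),np.atleast_1d(v)],1).astype(np.float64).reshape(-1,1,2)
    q=cv2.undistortPoints(uv,np.array(K,float),None)[:,0]
    d=np.c_[q,np.ones(len(q))]@E[:3,:3].T
    o=E[:3,3]; t=(z-o[2])/d[:,2]
    return o+d*t[:,None]
def cloud(n,d):
    m=r.camera_model(n);K=m["K"];E=m["extrinsics"]
    v,u=np.mgrid[:d.shape[0],:d.shape[1]]
    P=np.stack([(u-K[0,2])/K[0,0]*d,(v-K[1,2])/K[1,1]*d,d],-1)
    return P@E[:3,:3].T+E[:3,3]
E
python3 - <<'E'
from h import *
t=cv2.imread("pics/top0.png");s=cv2.imread("pics/scene0.png")
a=cv2.resize(t[165:290,325:435],None,fx=4,fy=4,interpolation=cv2.INTER_CUBIC)
b=cv2.resize(s[225:335,165:300],None,fx=4,fy=4,interpolation=cv2.INTER_CUBIC)
c=np.zeros((510,990,3),np.uint8);c[:a.shape[0],:a.shape[1]]=a;c[:b.shape[0],445:445+b.shape[1]]=b
cv2.imwrite("pics/crop0.png",c[:, :])
cv2.imwrite("pics/crop0.png",cv2.resize(c,None,fx=.8,fy=.8,interpolation=cv2.INTER_AREA))
d=np.load("pics/top0.npy");P=cloud("top",d)
z=P[...,2]
def rect(mask,name,zz):
    cs,_=cv2.findContours(mask.astype(np.uint8),cv2.RETR_EXTERNAL,cv2.CHAIN_APPROX_NONE)
    k=max(cs,key=cv2.contourArea)[:,0]
    w=ray("top",k[:,0],k[:,1],zz)[:,:2].astype(np.float32)
    print(name,cv2.contourArea(k),cv2.minAreaRect(w*1000), "px bbox",k.min(0),k.max(0))
g=cv2.cvtColor(t,cv2.COLOR_BGR2HSV)
roi=np.zeros(z.shape,bool);roi[160:295,325:432]=1
rect(roi&(z>.035),"tray",.048)
rh=np.zeros(z.shape,bool);rh[195:255,350:412]=1
rect(rh&(z>.068),"heatsink",.082)
rt=np.zeros(z.shape,bool);rt[165:205,330:365]=1
rect(rt&(z>.062),"tab",.08)
rm=np.zeros(z.shape,bool);rm[200:285,238:308]=1
rect(rm&(g[...,2]<60),"mat",.003)
rp=np.zeros(z.shape,bool);rp[160:300,90:225]=1
rect(rp&(g[...,1]<70)&(g[...,2]>90),"panel",.008)
for nm,zz,(u,v) in(("tray z",0,(380,265)),("bench",0,(300,300)),("flange",0,(343,240)),("hs",0,(381,225)),("tab",0,(347,182))):
    print(nm,z[v-3:v+4,u-3:u+4].round(3).max(),np.median(z[v-2:v+3,u-2:u+3]))
ro=np.zeros(z.shape,bool)
for nm,b in(("cup",(120,165,230,270)),("adapter",(180,202,262,282)),("tape",(125,168,295,335)),("brown",(298,340,342,395))):
    q=P[b[0]:b[1],b[2]:b[3]].reshape(-1,3);q=q[q[:,2]>.012];print(nm,q.min(0).round(3),q.max(0).round(3))
E
```

```text
tray 7864.5 ((500.1060485839844, -221.8482666015625), (209.87399291992188, 157.3563690185547), 5.091754913330078) px bbox [337 173] [423 279]
heatsink 33.0 ((516.3661499023438, -209.77703857421875), (3.7396507263183594, 61.907188415527344), 14.657212257385254) px bbox [362 210] [393 218]
tab 89.5 ((577.4209594726562, -146.41259765625), (29.305072784423828, 13.656052589416504), 42.03792190551758) px bbox [338 175] [351 189]
mat 1295.5 ((462.2160949707031, -18.561412811279297), (85.86749267578125, 124.34190368652344), 88.17424774169922) px bbox [256 213] [298 271]
panel 9311.5 ((482.7677917480469, 233.2744140625), (180.93751525878906, 230.3571319580078), 77.05419921875) px bbox [ 99 166] [213 293]
tray z 0.035 0.031786423600200675
bench 0.002 -0.0007633217268749881
flange 0.049 0.04743008200696952
hs 0.812 0.05339654492403301
tab 0.082 0.0793451097453558
cup [ 0.416 -0.03   0.012] [0.689 0.077 0.812]
adapter [ 0.416 -0.03   0.012] [0.574 0.006 0.812]
tape [ 0.416 -0.125  0.012] [ 0.705 -0.03   0.812]
brown [ 0.277 -0.23   0.012] [ 0.416 -0.03   0.812]
```

View pics/crop0.png

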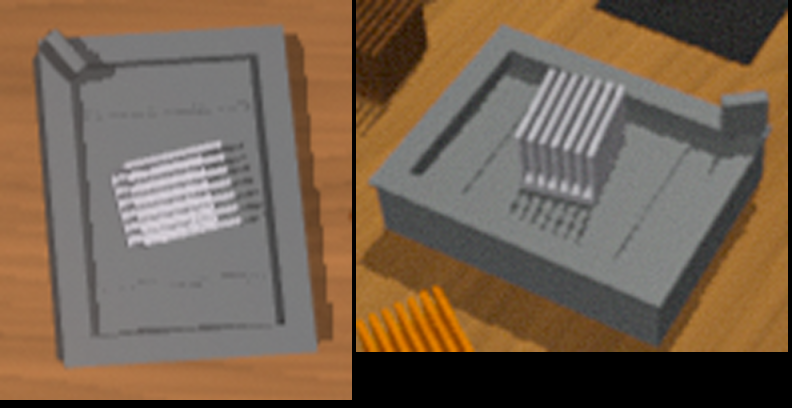

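```bash
python3 - <<'E'
from h import *
t=cv2.imread("pics/top0.png");s=cv2.imread("pics/scene0.png")
g=cv2.cvtColor(t,cv2.COLOR_BGR2HSV)
def rects(cam,mask,nm,zz):
    cs,_=cv2.findContours(mask.astype(np.uint8),cv2.RETR_EXTERNAL,cv2.CHAIN_APPROX_NONE)
    k=max(cs,key=cv2.contourArea)[:,0]
    w=ray(cam,k[:,0],k[:,1],zz)[:,:2].astype(np.float32)
    print(cam,nm,cv2.minAreaRect(w*1000),"px",k.min(0),k.max(0))
rm=np.zeros(g.shape[:2],bool);rm[200:285,238:308]=1
print(g[240,273],g[215,255],g[240,235],g[268,290])
rects("top",rm&((g[...,1]<90)),"mat s",.003)
rects("top",rm&((t[...,2]<70)),"mat r",.003)
# heat sink bright
for th in(140,160,180):
    mm=np.zeros(g.shape[:2],np.uint8);mm[195:255,350:412]=(t[195:255,350:412].min(2)>th)
    pts=cv2.findNonZero(cv2.morphologyEx(mm,cv2.MORPH_CLOSE,np.ones((5,5))))[:,0]
    w=ray("top",pts[:,0],pts[:,1],.082)[:,:2].astype(np.float32)
    print(th,len(pts),cv2.minAreaRect(w*1000),w.mean(0))
c=cv2.resize(t[200:255,352:408],None,fx=10,fy=10,interpolation=cv2.INTER_NEAREST)
cv2.imwrite("pics/hs.png",c)
c=cv2.resize(s[235:300,205:260],None,fx=9,fy=9,interpolation=cv2.INTER_NEAREST)
cv2.imwrite("pics/hs_s.png",c)
gs=cv2.cvtColor(s,cv2.COLOR_BGR2HSV)
rm=np.zeros(gs.shape[:2],bool);rm[195:250,232:310]=1
rects("scene",rm&((s[...,2]<70)),"mat r",.003)
rm=np.zeros(gs.shape[:2],bool);rm[135:205,265:390]=1
rects("scene",rm&(gs[...,1]<70)&(gs[...,2]>90),"panel",.008)
E
```

```text
[ 9 85 60] [13 77 63] [ 13 144 173] [12 92 61]
top mat s ((464.04302978515625, -8.662376403808594), (126.17408752441406, 107.06183624267578), 4.241244792938232) px [247 210] [298 272]
top mat r ((463.9191589355469, -9.215221405029297), (127.0792236328125, 107.24473571777344), 3.9847636222839355) px [247 210] [299 272]
140 964 ((494.3731689453125, -213.0960693359375), (52.549171447753906, 69.82902526855469), 15.69692325592041) [ 0.49417517 -0.21361956]
160 917 ((494.1784973144531, -213.00547790527344), (50.70328140258789, 68.11672973632812), 14.904581069946289) [ 0.4941707  -0.21343389]
180 866 ((494.29656982421875, -212.9091796875), (48.88928985595703, 67.09600830078125), 14.758831977844238) [ 0.49406832 -0.2137447 ]
scene mat r ((464.59210205078125, -10.461750030517578), (127.52677154541016, 108.78064727783203), 4.496051788330078) px [240 201] [306 244]
scene panel ((485.046142578125, 229.60586547851562), (185.4209747314453, 233.4128875732422), 76.92803955078125) px [274 141] [380 204]
```

View pics/hs.png

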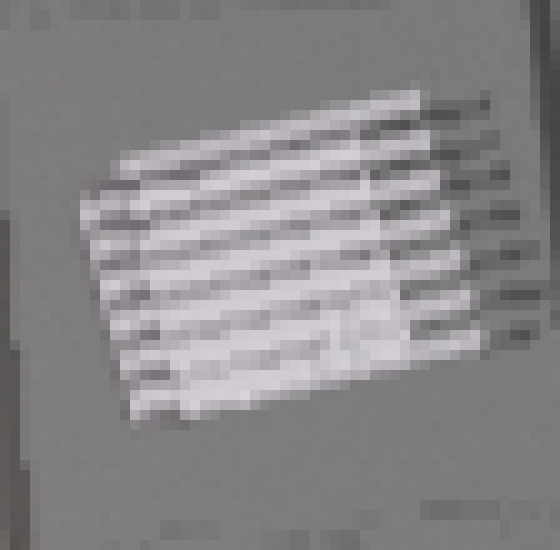

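View pics/hs_s.png

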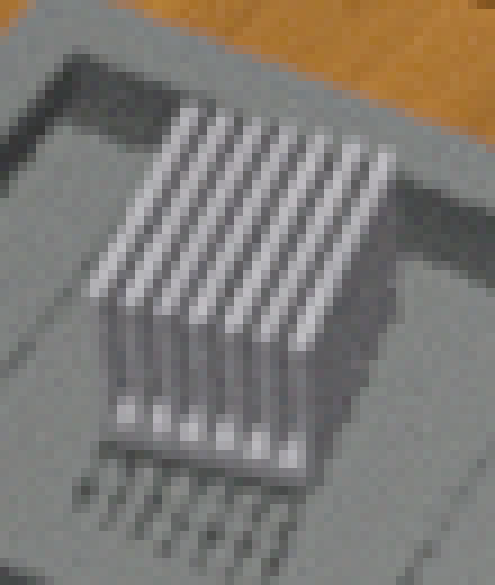

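```bash
cat >> h.py <<'E'
def plan(x,y,z,yaw,tilt=None):
    s=r.read_state(); R0=R.from_quat(s["eef_rot"])
    c,n=np.cos(np.radians(yaw)),np.sin(np.radians(yaw))
    M=R.from_matrix(np.array([[c,n,0],[n,-c,0],[0,0,-1.]]))
    if tilt is not None: M=R.from_rotvec(tilt)*M
    t=(R0.inv()*M).as_rotvec(degrees=True); d=R0.inv().apply(np.array([x,y,z])-s["ee_pos"])
    print("turn",t.round(1),"shift",d.round(4),"ang",np.linalg.norm(t).round(1),"dist",np.linalg.norm(d).round(3))
    return t,d
def st():
    s=r.read_state();x=R.from_quat(s["eef_rot"]).as_matrix()
    print("t",round(s["time"],2),"p",s["ee_pos"].round(4),"yaw",np.degrees(np.arctan2(x[1,0],x[0,0])).round(1),"zax",x[:,2].round(3),"F",s["ft_force"].round(2),"w",round(s["width"],4),"q",s["joint_positions"].round(2))
E
python3 - <<'E'
from h import *
a=np.array([(120,165),(425,95),(482,345),(177,412)])/10+[351.5,199.5]
b=np.array([(190,105),(390,150),(305,345),(95,295)])/9+[204.5,234.5]
for n,q in(("top",a),("scene",b)):
    w=ray(n,q[:,0],q[:,1],.082)*1000; w=w[:,:2]
    print(n,w.round(1).tolist(),w.mean(0),cv2.minAreaRect(w.astype(np.float32)))
st();plan(.40,.35,.23,45)
E
```

```text
top [[511.5, -182.9], [526.7, -241.5], [479.0, -251.9], [464.6, -193.8]] [ 495.45552218 -217.55698729] ((495.6652526855469, -217.6732177734375), (48.86532211303711, 61.24668884277344), 13.924455642700195)
scene [[463.7, -195.6], [510.2, -182.9], [526.9, -240.2], [479.9, -252.9]] [ 495.14948067 -217.90290139] ((495.27642822265625, -217.91455078125), (48.673221588134766, 60.07209396362305), 15.749187469482422)
t 0.1 p [0.2569 0.5694 0.2219] yaw 65.7 zax [-0.    -0.001 -1.   ] F [ 0.1   0.18 -0.38] w 0.087 q [-1.17  0.33 -0.06  1.46  0.02  1.35 -0.09]
turn [ 0.   0.1 20.7] shift [-0.1412  0.2207 -0.008 ] ang 20.7 dist 0.262
```

>>> carry_out(
  increments="0 0 4 -0.028 0.044 -0.002 0.087; 0 0 8 -0.056 0.088 -0.003 0.087; 0 0 12 -0.085 0.132 -0.005 0.087; 0 0 16 -0.113 0.177 -0.006 0.087; 0 0 20.7 -0.141 0.221 -0.008 0.087",
)

```text
time: 0.72
ee_pos: [0.401, 0.3482, 0.2298]
eef_rot: [0.924, 0.382, -0.001, 0.001]
ft_force: [0.4, 0.6, -0.6]
width: 0.0871
```

```bash
python3 -c "
from h import *
st();plan(.49,.08,.23,30)"
```

```text
t 0.72 p [0.401  0.3482 0.2298] yaw 44.9 zax [-0.001 -0.002 -1.   ] F [ 0.35  0.6  -0.61] w 0.0871 q [-0.91  0.12  0.12  1.7  -0.01  1.32 -0.01]
turn [ 0.   0.1 14.9] shift [-1.261e-01  2.529e-01  1.000e-04] ang 14.9 dist 0.283
```

>>> carry_out(
  increments="0 0 3 -0.025 0.051 0 0.087; 0 0 6 -0.05 0.101 0 0.087; 0 0 9 -0.076 0.152 0 0.087; 0 0 12 -0.101 0.202 0 0.087; 0 0 14.9 -0.126 0.253 0 0.087",
)

```text
time: 1.35
ee_pos: [0.4903, 0.0782, 0.23]
eef_rot: [0.966, 0.258, -0.001, 0.001]
ft_force: [0.2, -0.7, -0.7]
width: 0.087
```

```bash
python3 -c "
from h import *
st();plan(.4954,-.2177,.16,14.8)"
```

```text
t 1.35 p [0.4903 0.0782 0.23  ] yaw 29.9 zax [-0.001 -0.001 -1.   ] F [ 0.21 -0.74 -0.72] w 0.087 q [-0.62  0.03  0.38  1.8  -0.01  1.31  0.28]
turn [ 0.   0.1 15.1] shift [-0.1429  0.2591  0.0704] ang 15.1 dist 0.304
```

>>> carry_out(
  increments="0 0 3 -0.028 0.051 0.014 0.087; 0 0 6 -0.056 0.102 0.028 0.087; 0 0 9 -0.085 0.154 0.042 0.087; 0 0 12 -0.114 0.206 0.056 0.087; 0 0 15.1 -0.143 0.259 0.07 0.087",
)

```text
time: 1.98
ee_pos: [0.495, -0.2192, 0.16]
eef_rot: [0.992, 0.128, -0.0, 0.0]
ft_force: [2.1, 0.8, -0.4]
width: 0.0869
```

```bash
python3 -c "
from h import *
st();plan(.4954,-.2177,.040,14.8)
p,d=r.camera('scene');cv2.imwrite('pics/s1.png',cv2.resize(p[150:340,140:340],None,fx=3,fy=3))"
```

```text
t 1.98 p [ 0.495  -0.2192  0.16  ] yaw 14.7 zax [-0.    -0.001 -1.   ] F [ 2.05  0.81 -0.44] w 0.0869 q [-0.25  0.22  0.67  1.8  -0.14  1.18  0.71]
turn [ 0.   0.  -0.1] shift [ 0.0008 -0.0015  0.12  ] ang 0.1 dist 0.12
```

View pics/s1.png

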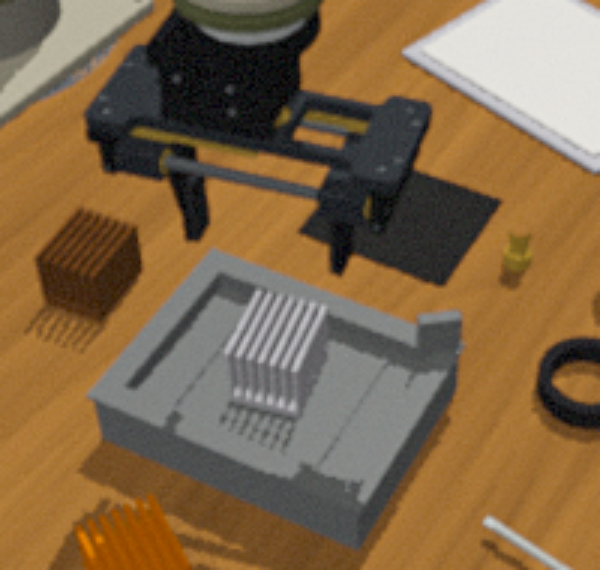

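The gripper straddles the heat sink along its fin normal. In this crop the fingers are at (195,220) and (340,260), with the sink at (275,350). Descending.

>>> carry_out(
  increments="0 0 0 0.001 -0.0015 0.03 0.087; 0 0 0 0.001 -0.0015 0.06 0.087; 0 0 0 0.001 -0.0015 0.085 0.087; 0 0 0 0.001 -0.0015 0.105 0.087; 0 0 0 0.001 -0.0015 0.12 0.087",
)

```text
time: 2.65
ee_pos: [0.4923, -0.2264, 0.0375]
eef_rot: [0.992, 0.123, -0.002, 0.002]
ft_force: [-0.0, 0.1, 0.2]
width: 0.0873
```

>>> carry_out(
  increments="0 0 0 0 0 0 0.06; 0 0 0 0 0 0 0.045; 0 0 0 0 0 0 0.045; 0 0 0 0 0 0 0.045; 0 0 0 0 0 0 0.045",
  squeeze=15,
)

```text
time: 3.28
ee_pos: [0.4931, -0.2264, 0.0381]
eef_rot: [0.992, 0.123, -0.001, 0.002]
ft_force: [1.6, 0.9, 2.7]
width: 0.0499
```

```bash
python3 -c "
from h import *
st()
p,d=r.camera('scene');cv2.imwrite('pics/s2.png',cv2.resize(p[150:340,140:340],None,fx=3,fy=3))"
```

```text
t 3.27 p [ 0.4931 -0.2264  0.0381] yaw 14.1 zax [-0.002 -0.005 -1.   ] F [1.58 0.93 2.69] w 0.0499 q [-0.18  0.38  0.62  1.9  -0.27  0.94  0.81]
```

View pics/s2.png

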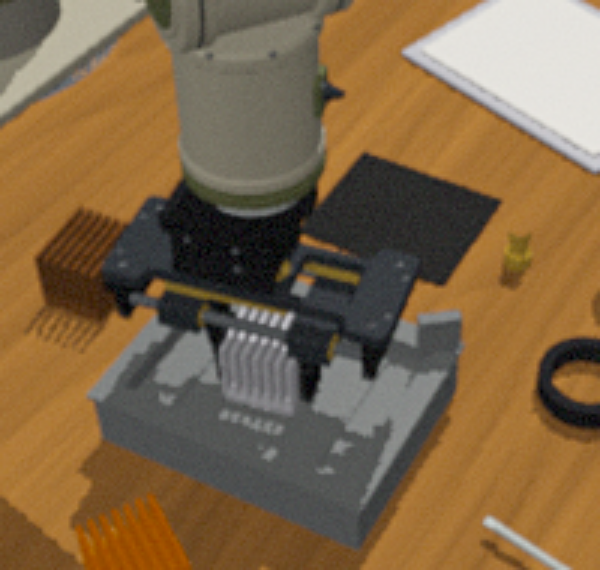

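>>> carry_out(
  increments="0 0 0 0 0 0 0.045; 0 0 0 0 0 -0.01 0.045; 0 0 0 0 0 -0.03 0.045; 0 0 0 0 0 -0.06 0.045; 0 0 0 0 0 -0.09 0.045",
  squeeze=25,
)

```text
time: 3.95
ee_pos: [0.4925, -0.226, 0.1291]
eef_rot: [0.992, 0.123, -0.002, 0.002]
ft_force: [0.4, 0.8, -2.7]
width: 0.0498
```

```bash
python3 -c "
from h import *
st()
p,d=r.camera('scene');cv2.imwrite('pics/s3.png',cv2.resize(p[150:340,140:340],None,fx=3,fy=3))
plan(.464,-.0177,.15,4)"
```

```text
t 3.95 p [ 0.4925 -0.226   0.1291] yaw 14.1 zax [-0.003 -0.005 -1.   ] F [ 0.39  0.76 -2.69] w 0.0498 q [-0.24  0.26  0.67  1.83 -0.17  1.12  0.74]
turn [ 0.4 -0.  10.1] shift [ 0.0215 -0.2103 -0.0183] ang 10.1 dist 0.212
```

View pics/s3.png

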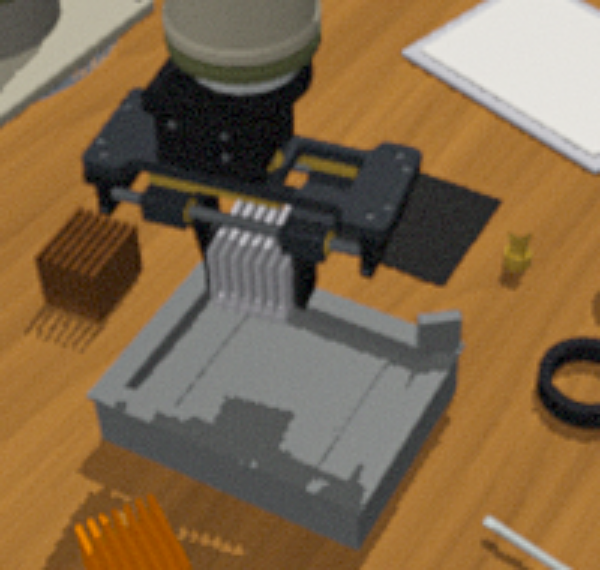

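>>> carry_out(
  increments="0 0 2 0.003 -0.03 -0.012 0.045; 0 0 4 0.008 -0.08 -0.018 0.045; 0 0 6 0.013 -0.13 -0.018 0.045; 0 0 8 0.018 -0.175 -0.018 0.045; 0.4 0 10 0.0215 -0.21 -0.018 0.045",
)

```text
time: 4.62
ee_pos: [0.4632, -0.0161, 0.1496]
eef_rot: [0.999, 0.036, 0.0, -0.001]
ft_force: [0.2, 0.6, -2.8]
width: 0.0495
```

```bash
python3 -c "
from h import *
st()
p,d=r.camera('scene');cv2.imwrite('pics/s4.png',cv2.resize(p[100:300,180:380],None,fx=3,fy=3))
plan(.4647,-.0177,.014,4)"
```

```text
t 4.62 p [ 0.4632 -0.0161  0.1496] yaw 4.1 zax [ 0.     0.001 -1.   ] F [ 0.18  0.6  -2.85] w 0.0495 q [-0.58  0.01  0.53  1.99 -0.01  1.14  0.02]
turn [-0.2  0.   0.2] shift [0.0016 0.0062 0.1354] ang 0.3 dist 0.136
```

View pics/s4.png

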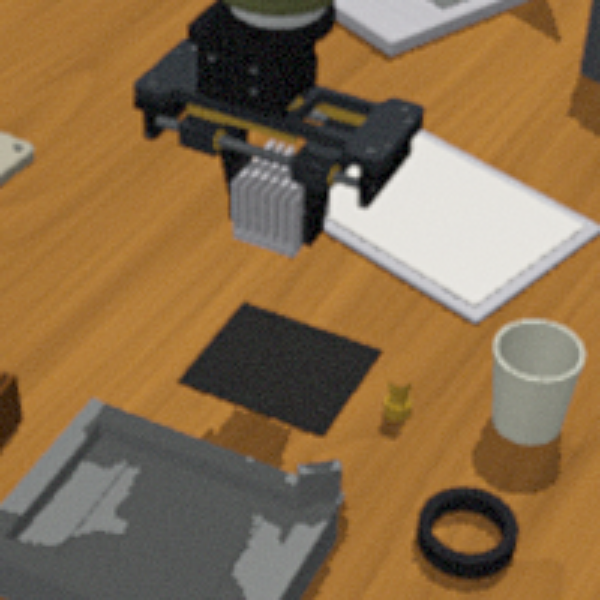

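>>> carry_out(
  increments="0 0 0 0.001 0.003 0.03 0.045; 0 0 0 0.0016 0.006 0.06 0.045; 0 0 0 0.0016 0.006 0.09 0.045; 0 0 0 0.0016 0.006 0.11 0.045; 0 0 0 0.0016 0.006 0.12 0.045",
)

```text
time: 5.3
ee_pos: [0.4638, -0.018, 0.0284]
eef_rot: [0.999, 0.036, -0.001, -0.001]
ft_force: [0.2, 0.4, -2.2]
width: 0.0497
```

```bash
python3 -c "
from h import *
st()
p,d=r.camera('scene');cv2.imwrite('pics/s5.png',cv2.resize(p[130:280,200:350],None,fx=4,fy=4))
st();plan(.4647,-.0177,.0095,4)"
```

```text
t 5.3 p [ 0.4638 -0.018   0.0284] yaw 4.2 zax [-0.003  0.002 -1.   ] F [ 0.22  0.35 -2.21] w 0.0497 q [-0.54  0.21  0.52  2.1  -0.14  0.87  0.14]
t 5.35 p [ 0.4636 -0.0179  0.0279] yaw 4.2 zax [-0.003  0.002 -1.   ] F [-0.95  1.04 -3.78] w 0.0501 q [-0.54  0.21  0.52  2.1  -0.14  0.86  0.14]
turn [-0.1  0.2  0.2] shift [ 0.0011 -0.      0.0184] ang 0.3 dist 0.018
```

View pics/s5.png

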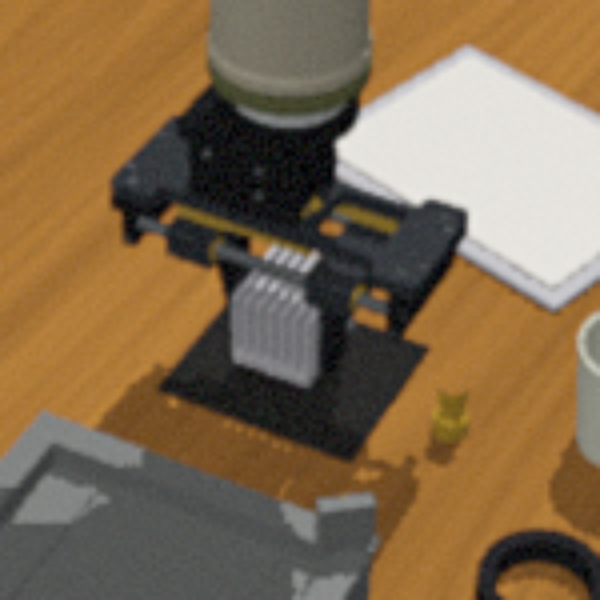

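```bash
python3 -c "
from h import *
q=np.array([(233,364),(312,388)])/4+[199.6,129.6]
w=ray('scene',q[:,0],q[:,1],.022);print(w.round(4));d=w[1]-w[0];print(np.linalg.norm(d));n=np.array([-d[1],d[0]])/np.linalg.norm(d[:2]);print(w.mean(0)[:2]+.03*n)"
```

```text
[[ 0.4425 -0.0438  0.022 ]
 [ 0.4925 -0.0362  0.022 ]]
0.050576929789164164
[ 0.46296057 -0.01038655]
```

>>> carry_out(
  increments="0 0 0 0.001 0 0.006 0.045; 0 0 0 0.001 0 0.011 0.045; 0 0 0 0.001 0 0.015 0.045; 0 0 0 0.001 0 0.018 0.045; 0 0 0 0.001 0 0.018 0.045",
)

```text
time: 5.98
ee_pos: [0.4645, -0.0177, 0.0098]
eef_rot: [0.999, 0.037, -0.002, -0.001]
ft_force: [0.0, 0.3, -1.2]
width: 0.0497
```

```bash
python3 -c "
from h import *
st()"
```

```text
t 5.97 p [ 0.4645 -0.0177  0.0098] yaw 4.2 zax [-0.003  0.002 -1.   ] F [ 0.02  0.26 -1.25] w 0.0497 q [-0.53  0.25  0.51  2.11 -0.17  0.82  0.16]
```

>>> carry_out(
  increments="0 0 0 0 0 0.001 0.045; 0 0 0 0 0 0.002 0.045; 0 0 0 0 0 0.002 0.045; 0 0 0 0 0 0.002 0.045; 0 0 0 0 0 0.002 0.045",
)

```text
time: 6.6
ee_pos: [0.4647, -0.0176, 0.009]
eef_rot: [0.999, 0.036, -0.002, -0.002]
ft_force: [-8.0, 1.2, 18.3]
width: 0.0497
```

```bash
python3 -c "
from h import *
st()"
```

```text
t 6.6 p [ 0.4647 -0.0176  0.009 ] yaw 4.2 zax [-0.003  0.003 -1.   ] F [-7.96  1.16 18.33] w 0.0497 q [-0.53  0.25  0.51  2.11 -0.17  0.82  0.17]
```

Contact is made at 18 N. I'll back off slightly, release and retreat.

>>> carry_out(
  increments="0 0 0 0 0 0 0.05; 0 0 0 0 0 0 0.065; 0 0 0 0 0 0 0.087; 0 0 0 0 0 0 0.087; 0 0 0 0 0 0 0.087",
)

```text
time: 7.22
ee_pos: [0.4647, -0.0176, 0.0089]
eef_rot: [0.999, 0.036, -0.002, -0.002]
ft_force: [0.2, -0.0, 0.0]
width: 0.0815
```

>>> carry_out(
  increments="0 0 0 0 0 -0.01 0.087; 0 0 0 0 0 -0.035 0.087; 0 0 0 0 0 -0.07 0.087; 0 0 0 0 0 -0.11 0.087; 0 0 0 0 0 -0.15 0.087",
)

```text
time: 7.85
ee_pos: [0.465, -0.0183, 0.1609]
eef_rot: [0.999, 0.036, -0.001, -0.002]
ft_force: [0.9, 0.8, 0.0]
width: 0.087
```

```bash
python3 -c "
from h import *
st()
p,d=r.camera('scene');cv2.imwrite('pics/s6.png',p);cv2.imwrite('pics/s6c.png',cv2.resize(p[150:340,140:340],None,fx=3,fy=3))
st()"
```

```text
t 7.85 p [ 0.465  -0.0183  0.1609] yaw 4.2 zax [-0.003  0.003 -1.   ] F [0.86 0.81 0.01] w 0.087 q [-0.59  0.01  0.54  1.97 -0.01  1.17  0.03]
t 7.9 p [ 0.4675 -0.0184  0.1657] yaw 4.1 zax [ 0.004  0.005 -1.   ] F [ 3.34 -0.32  5.47] w 0.087 q [-0.59  0.    0.54  1.96 -0.01  1.17  0.03]
```

View pics/s6c.png

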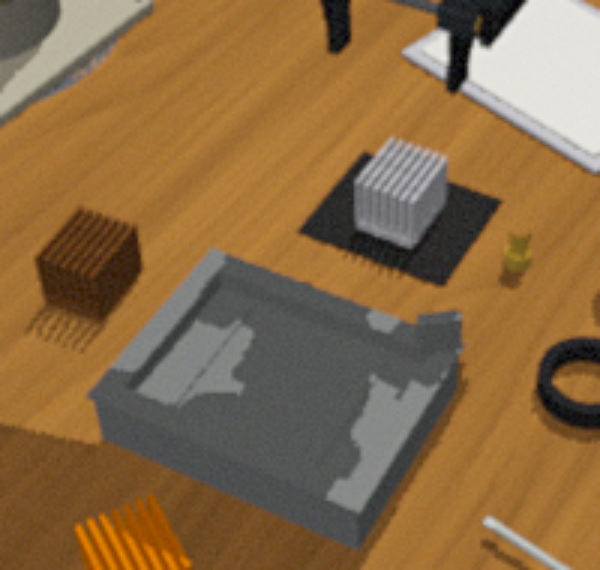

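```bash
python3 -c "
import cv2
p=cv2.imread('pics/s6.png');t=cv2.imread('pics/top0.png')
a=cv2.resize(p[245:290,260:310],None,fx=12,fy=12,interpolation=cv2.INTER_NEAREST)
cv2.imwrite('pics/tabs.png',a)
cv2.imwrite('pics/tabt.png',cv2.resize(t[165:205,328:373],None,fx=12,fy=12,interpolation=cv2.INTER_NEAREST))
cv2.imwrite('pics/trayt.png',cv2.resize(t[165:290,330:430],None,fx=4.8,fy=4.8,interpolation=cv2.INTER_NEAREST))
"
```

```text
(no output)
```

View pics/tabs.png

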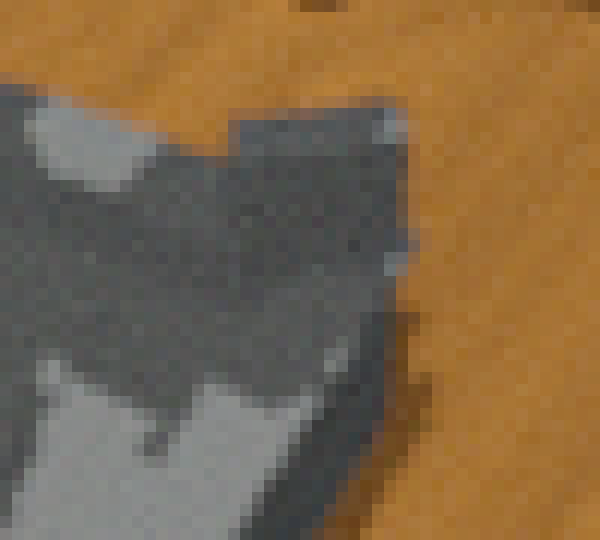

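View pics/tabt.png

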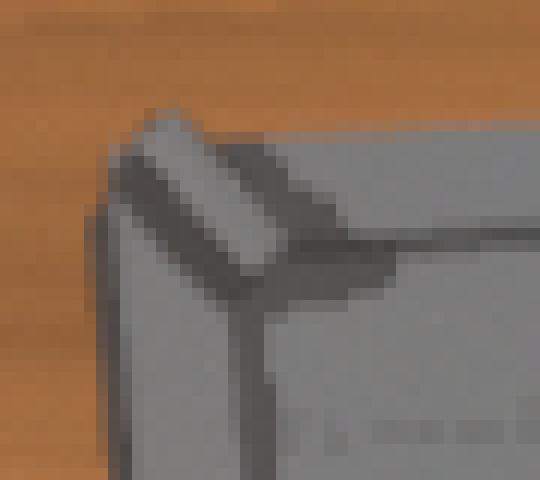

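View pics/trayt.png

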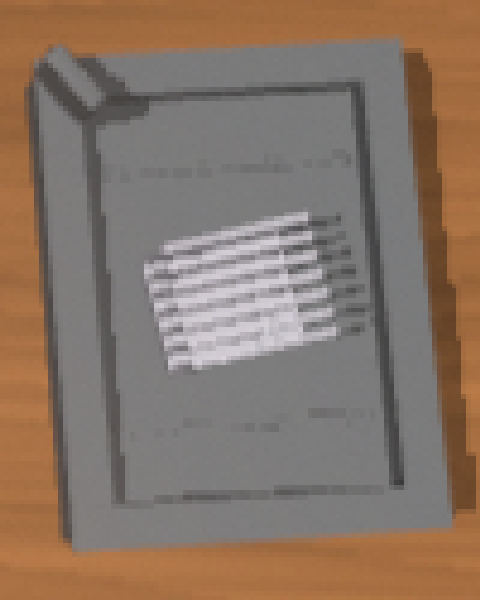

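```bash
python3 -c "
from h import *
print(ray('top',345.2,180.5,.08),ray('scene',286.2,255.3,.08))
q=np.array([(402,40),(452,525),(75,550)])/4.8+[329.5,164.5]
w=ray('top',q[:,0],q[:,1],.048)*1000;print(w.round(1));c=(w[0]+w[2])/2;print('centre',c)
d=w[0]-w[1];print(np.linalg.norm(d),np.degrees(np.arctan2(d[1],d[0])));d=w[2]-w[1];print(np.linalg.norm(d),np.degrees(np.arctan2(d[1],d[0]))-90)
for yaw in(4.5,5,5.5):
  print(c[:2]+R.from_euler('z',yaw,degrees=True).as_matrix()[:2,:2]@[88,66.5])
"
```

```text
[[ 0.58021437 -0.14772322  0.08      ]] [[ 0.58135331 -0.14940213  0.08      ]]
[[ 607.4 -291.3   48. ]
 [ 404.8 -308.6   48. ]
 [ 390.3 -154.2   48. ]]
centre [ 498.89685129 -222.75406262   48.        ]
203.42057536138628 4.871966758068657
155.04209049374398 5.332727988073756
[ 581.4080468  -149.55465951]
[ 580.76612783 -148.83740984]
[ 580.11797421 -148.12578921]
```

```bash
python3 -c "
from h import *
st();plan(.5806,-.1487,.13,-47.8)"
```

```text
t 7.9 p [ 0.4675 -0.0184  0.1657] yaw 4.1 zax [ 0.004  0.005 -1.   ] F [ 3.34 -0.32  5.47] w 0.087 q [-0.59  0.    0.54  1.96 -0.01  1.17  0.03]
turn [-0.3 -0.1 51.9] shift [0.1033 0.1382 0.0355] ang 51.9 dist 0.176
```

>>> carry_out(
  increments="0 0 10 0.02 0.027 0 0.06; 0 0 20 0.041 0.055 0 0.045; 0 0 31 0.062 0.083 0.01 0.04; 0 0 41.5 0.083 0.111 0.02 0.04; 0 0 51.9 0.1033 0.138 0.03 0.04",
)

```text
time: 8.52
ee_pos: [0.5813, -0.1494, 0.1357]
eef_rot: [0.913, -0.408, 0.001, -0.003]
ft_force: [-0.4, -0.2, 0.7]
width: 0.0457
```

>>> carry_out(
  increments="0 0 0 0 0 0 0.04; 0 0 0 0 0 0 0.04; 0 0 0 0 0 0 0.04; 0 0 0 0 0 0 0.04; 0 0 0 0 0 0 0.04",
)

```text
time: 9.15
ee_pos: [0.5814, -0.1489, 0.1361]
eef_rot: [0.913, -0.407, 0.001, -0.003]
ft_force: [-0.3, -0.3, -1.0]
width: 0.0402
```

```bash
python3 -c "
from h import *
st();plan(.5806,-.1487,.09,-47.8)
p,d=r.camera('scene');cv2.imwrite('pics/s7c.png',cv2.resize(p[150:340,160:360],None,fx=3,fy=3))"
```

```text
t 9.15 p [ 0.5814 -0.1489  0.1361] yaw -48.1 zax [ 0.005  0.005 -1.   ] F [-0.26 -0.3  -0.95] w 0.0402 q [-0.39  0.4   0.72  1.67 -0.29  1.17 -0.44]
turn [-0.4  0.  -0.3] shift [-0.0007  0.0007  0.0461] ang 0.5 dist 0.046
```

View pics/s7c.png

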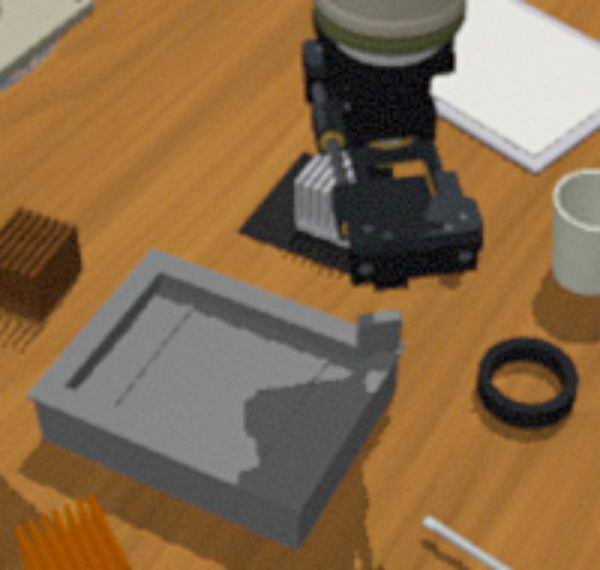

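>>> carry_out(
  increments="-0.4 0 -0.3 0 0 0.012 0.04; -0.4 0 -0.3 -0.0007 0.0007 0.024 0.04; -0.4 0 -0.3 -0.0007 0.0007 0.036 0.04; -0.4 0 -0.3 -0.0007 0.0007 0.044 0.04; -0.4 0 -0.3 -0.0007 0.0007 0.046 0.04",
)

```text
time: 9.82
ee_pos: [0.5802, -0.1488, 0.0892]
eef_rot: [0.914, -0.405, -0.001, 0.0]
ft_force: [0.1, -0.3, -0.9]
width: 0.0398
```

```bash
python3 -c "
from h import *
st();plan(.5806,-.1487,.052,-47.8)
p,d=r.camera('scene');cv2.imwrite('pics/s8c.png',cv2.resize(p[210:310,240:340],None,fx=6,fy=6))
p,d=r.camera('top');cv2.imwrite('pics/t8c.png',cv2.resize(p[140:240,300:400],None,fx=6,fy=6))
st();plan(.5806,-.1487,.052,-47.8)"
```

```text
t 9.82 p [ 0.5802 -0.1488  0.0892] yaw -47.8 zax [-0.002  0.    -1.   ] F [ 0.1  -0.35 -0.91] w 0.0398 q [-0.37  0.45  0.7   1.72 -0.32  1.09 -0.41]
turn [0.1 0.1 0. ] shift [ 0.0002 -0.0004  0.0372] ang 0.1 dist 0.037
t 9.93 p [ 0.5806 -0.1489  0.0898] yaw -47.8 zax [-0.001  0.    -1.   ] F [-0.91 -0.01  0.96] w 0.04 q [-0.37  0.45  0.7   1.72 -0.32  1.09 -0.41]
turn [0. 0. 0.] shift [-0.0001 -0.0002  0.0378] ang 0.0 dist 0.038
```

View pics/s8c.png

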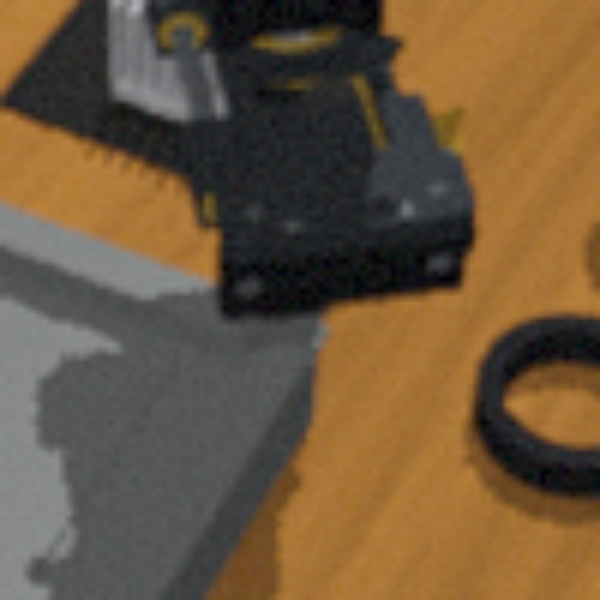

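View pics/t8c.png

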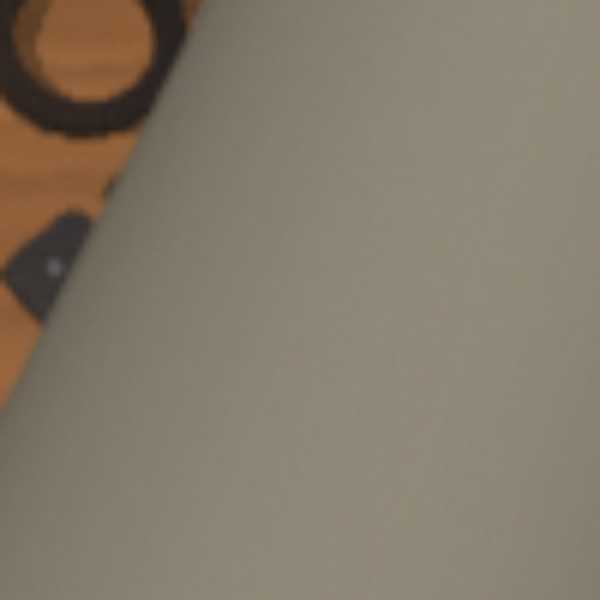

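>>> carry_out(
  increments="0 0 0 0 0 0.01 0.04; 0 0 0 0 0 0.02 0.04; 0 0 0 0 0 0.03 0.04; 0 0 0 0 0 0.035 0.04; 0 0 0 0 0 0.037 0.04",
)

```text
time: 10.55
ee_pos: [0.5804, -0.1489, 0.0525]
eef_rot: [0.914, -0.405, -0.001, 0.0]
ft_force: [-0.1, 0.2, 0.5]
width: 0.0401
```

```bash
python3 -c "
from h import *
st();plan(.5806,-.1487,.052,-47.8)"
```

```text
t 10.55 p [ 0.5804 -0.1489  0.0525] yaw -47.8 zax [-0.001  0.    -1.   ] F [-0.07  0.17  0.47] w 0.0401 q [-0.35  0.5   0.67  1.74 -0.36  1.03 -0.39]
turn [ 0.1  0.  -0. ] shift [-0.     -0.0003  0.0005] ang 0.1 dist 0.001
```

Closing gently first, so any off-centre contact shows in the force.

>>> carry_out(
  increments="0 0 0 0 0 0 0.02; 0 0 0 0 0 0 0.005; 0 0 0 0 0 0 0.005; 0 0 0 0 0 0 0.005; 0 0 0 0 0 0 0.005",
  squeeze=8,
)

```text
time: 11.18
ee_pos: [0.5804, -0.1489, 0.0526]
eef_rot: [0.914, -0.405, -0.001, 0.0]
ft_force: [-0.6, 0.2, 1.6]
width: 0.0101
```

```bash
python3 -c "
from h import *
st()"
```

```text
t 11.18 p [ 0.5804 -0.1489  0.0526] yaw -47.8 zax [-0.001  0.    -1.   ] F [-0.58  0.19  1.59] w 0.0101 q [-0.35  0.5   0.67  1.74 -0.36  1.03 -0.39]
```

>>> carry_out(
  increments="0 0 0 0 0 0 0.005; 0 0 0 0 0 0 0.005; 1.0 0 0 0 0.0002 -0.004 0.005; 2.0 0 0 0 0.0004 -0.0081 0.005; 3.2 0 0 0 0.0007 -0.0121 0.005",
  squeeze=55,
)

```text
time: 11.8
ee_pos: [0.5799, -0.1494, 0.0651]
eef_rot: [0.914, -0.405, 0.011, -0.026]
ft_force: [0.3, 1.5, 0.2]
width: 0.0095
```

```bash
python3 -c "
from h import *
st();print(r.read_state()['torque'])
p,d=r.camera('scene');cv2.imwrite('pics/s9c.png',cv2.resize(p[180:340,160:330],None,fx=3.6,fy=3.6))
st()"
```

```text
t 11.8 p [ 0.5799 -0.1494  0.0651] yaw -47.8 zax [ 0.042  0.039 -0.998] F [0.28 1.53 0.21] w 0.0095 q [-0.33  0.45  0.67  1.76 -0.38  1.01 -0.35]
[-0.02619663  0.16761559 -0.06331262]
t 11.85 p [ 0.58   -0.1501  0.0658] yaw -47.9 zax [ 0.043  0.039 -0.998] F [ 0.18 -1.26  2.1 ] w 0.0097 q [-0.33  0.45  0.67  1.77 -0.38  1.01 -0.35]
```

View pics/s9c.png

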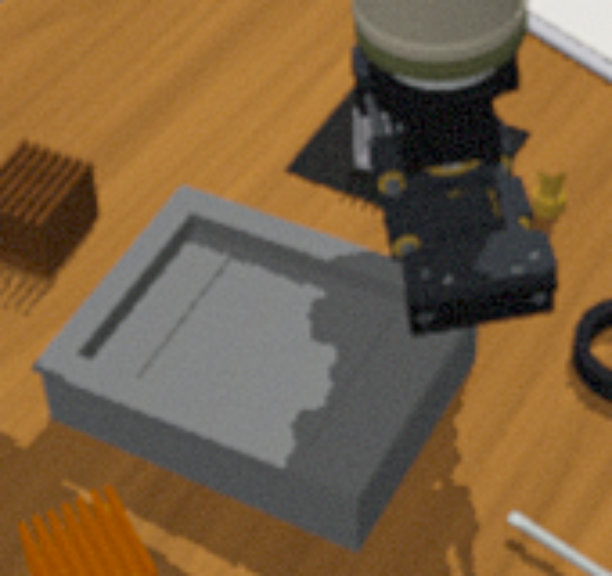

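```bash
cat >> h.py <<'E'
def tilt(cam='scene',d=None):
    if d is None: p,d=r.camera(cam)
    P=cloud(cam,d).reshape(-1,3)
    c=np.array([.499,-.2225]);a=np.radians(5.1)
    L=(P[:,:2]-c)@np.array([[np.cos(a),-np.sin(a)],[np.sin(a),np.cos(a)]])
    m=(d.reshape(-1)>0)&(P[:,2]<.2)
    for nm,(x0,x1,y0,y1) in dict(floor_far=(-75,-45,-50,-20),floor_mid=(-20,20,-30,20),floor_farY=(-70,-40,20,45),floor_nearx=(40,70,-50,-20),flange_far=(-101,-90,-70,0),flange_x=(91,101,-70,-20)).items():
        k=m&(L[:,0]*1e3>x0)&(L[:,0]*1e3<x1)&(L[:,1]*1e3>y0)&(L[:,1]*1e3<y1)
        print(nm,k.sum(),(np.median(P[k,2])*1e3).round(1) if k.sum() else None)
E
python3 -c "
from h import *
print('before (s0)');tilt('scene',np.load('pics/scene0.npy'))
print('now');tilt();st()"
```

```text
before (s0)
floor_far 163 32.9
floor_mid 652 72.6
floor_farY 65 33.4
floor_nearx 186 32.8
flange_far 145 48.7
flange_x 254 32.9
now
floor_far 168 36.1
floor_mid 363 39.6
floor_farY 114 38.6
floor_nearx 193 41.2
flange_far 142 50.2
flange_x 295 39.8
t 11.9 p [ 0.58   -0.1502  0.0657] yaw -47.9 zax [ 0.042  0.038 -0.998] F [-0.94  0.24  2.49] w 0.01 q [-0.33  0.45  0.67  1.76 -0.38  1.01 -0.35]
```

```bash
cat >> h.py <<'E'
PIV=np.array([.4092,-.3041,.045]);P0=np.array([.5804,-.1489,.0525])
AX=np.array([np.cos(np.radians(-47.8)),np.sin(np.radians(-47.8)),0])
def arc(th,over=.3):
    p=PIV+R.from_rotvec(AX*np.radians(th)).apply(P0-PIV)
    return plan(*p,-47.8,AX*np.radians(th+over))
E
python3 -c "
from h import *
for t in(4,5,6,7,8): arc(t)"
```

```text
turn [ 1.  -0.  -0.1] shift [-0.0007 -0.0002 -0.0029] ang 1.0 dist 0.003
turn [ 2.  -0.  -0.1] shift [-0.0007  0.     -0.007 ] ang 2.0 dist 0.007
turn [ 3.  -0.  -0.1] shift [-0.0007  0.0003 -0.011 ] ang 3.0 dist 0.011
turn [ 4.  -0.  -0.1] shift [-0.0007  0.0006 -0.015 ] ang 4.0 dist 0.015
turn [ 5.  -0.  -0.1] shift [-0.0007  0.0011 -0.019 ] ang 5.0 dist 0.019
```

>>> carry_out(
  increments="1 0 0 0 0 -0.003 0.005; 2 0 0 -0.0003 0 -0.007 0.005; 3 0 0 -0.0005 0.0003 -0.011 0.005; 4 0 0 -0.0007 0.0006 -0.015 0.005; 5 0 0 -0.0007 0.0011 -0.019 0.005",
)

```text
time: 12.52
ee_pos: [0.578, -0.1512, 0.085]
eef_rot: [0.912, -0.405, 0.03, -0.066]
ft_force: [0.2, 0.9, 2.1]
width: 0.0094
```

```bash
python3 -c "
from h import *
st();tilt()
for t in(9,10,11,12,13): arc(t)"
```

```text
t 12.53 p [ 0.578  -0.1512  0.085 ] yaw -47.9 zax [ 0.108  0.097 -0.989] F [0.2  0.9  2.09] w 0.0094 q [-0.29  0.39  0.66  1.8  -0.43  1.   -0.28]
floor_far 165 40.6
floor_mid 367 49.4
floor_farY 123 46.6
floor_nearx 193 53.6
flange_far 135 52.2
flange_x 401 46.5
turn [ 0.9 -0.1 -0.1] shift [-0.0006 -0.0002 -0.0031] ang 0.9 dist 0.003
turn [ 1.9 -0.1 -0.1] shift [-0.0006  0.     -0.0071] ang 1.9 dist 0.007
turn [ 2.9 -0.1 -0.1] shift [-0.0005  0.0003 -0.0111] ang 2.9 dist 0.011
turn [ 3.9 -0.1 -0.1] shift [-0.0005  0.0007 -0.0151] ang 3.9 dist 0.015
turn [ 4.9 -0.1 -0.1] shift [-0.0005  0.0011 -0.0192] ang 4.9 dist 0.019
```

>>> carry_out(
  increments="0.9 0 0 0 0 -0.003 0.005; 1.9 0 0 -0.0003 0 -0.007 0.005; 2.9 0 0 -0.0005 0.0003 -0.011 0.005; 3.9 0 0 -0.0005 0.0007 -0.015 0.005; 4.9 0 0 -0.0005 0.0011 -0.0192 0.005",
)

```text
time: 13.2
ee_pos: [0.5747, -0.1541, 0.1046]
eef_rot: [0.908, -0.403, 0.048, -0.106]
ft_force: [-0.0, 1.2, 1.0]
width: 0.0097
```

```bash
python3 -c "
from h import *
st();tilt()
for t in(14,15,16,17,18): arc(t)"
```

```text
t 13.2 p [ 0.5747 -0.1541  0.1046] yaw -47.9 zax [ 0.172  0.154 -0.973] F [-0.02  1.16  1.  ] w 0.0097 q [-0.25  0.33  0.65  1.83 -0.49  0.99 -0.21]
floor_far 164 45.2
floor_mid 378 60.1
floor_farY 128 56.0
floor_nearx 216 66.4
flange_far 133 55.0
flange_x 401 45.6
turn [ 0.9 -0.1 -0.2] shift [-0.0005 -0.0002 -0.0031] ang 0.9 dist 0.003
turn [ 1.9 -0.1 -0.2] shift [-0.0005  0.     -0.0071] ang 1.9 dist 0.007
turn [ 2.9 -0.1 -0.2] shift [-0.0005  0.0003 -0.0111] ang 2.9 dist 0.011
turn [ 3.9 -0.1 -0.2] shift [-0.0005  0.0007 -0.0151] ang 3.9 dist 0.015
turn [ 4.9 -0.1 -0.2] shift [-0.0004  0.0011 -0.0191] ang 4.9 dist 0.019
```

>>> carry_out(
  increments="0.9 0 0 0 0 -0.003 0.005; 1.9 0 0 -0.0003 0 -0.007 0.005; 2.9 0 0 -0.0005 0.0003 -0.011 0.005; 3.9 0 0 -0.0005 0.0007 -0.015 0.005; 4.9 0 0 -0.0005 0.0011 -0.0191 0.005",
)

```text
time: 13.88
ee_pos: [0.5702, -0.1582, 0.1238]
eef_rot: [0.902, -0.401, 0.066, -0.146]
ft_force: [0.0, -0.8, 1.2]
width: 0.0096
```

```bash
python3 -c "
from h import *
st()
p,d=r.camera('scene');tilt('scene',d);cv2.imwrite('pics/s10.png',cv2.resize(p[150:350,150:350],None,fx=3,fy=3))
st()"
```

```text
t 13.88 p [ 0.5702 -0.1582  0.1238] yaw -48.0 zax [ 0.236  0.21  -0.949] F [ 0.04 -0.75  1.23] w 0.0096 q [-0.2   0.28  0.64  1.86 -0.55  1.   -0.13]
floor_far 174 50.3
floor_mid 382 71.3
floor_farY 131 64.6
floor_nearx 240 78.9
flange_far 139 56.6
flange_x 344 43.8
t 13.93 p [ 0.5701 -0.1587  0.1243] yaw -48.1 zax [ 0.237  0.211 -0.948] F [ 0.7  -0.53  2.3 ] w 0.0093 q [-0.2   0.28  0.65  1.86 -0.55  1.   -0.13]
```

View pics/s10.png

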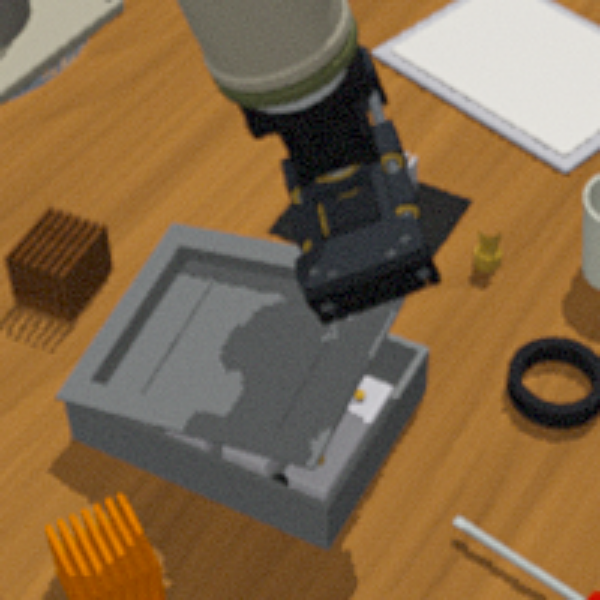

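```bash
python3 -c "
from h import *
s=r.read_state();Q=R.from_quat(s['eef_rot'])
for h in(.005,.012,.022,.035,.05): print(Q.inv().apply([0,0,h]).round(4))"
```

```text
[ 0.     -0.0016 -0.0047]
[ 0.     -0.0038 -0.0114]
[ 0.     -0.007  -0.0209]
[ 0.0001 -0.0111 -0.0332]
[ 0.0001 -0.0158 -0.0474]
```

>>> carry_out(
  increments="0 0 0 0 -0.0016 -0.0047 0.005; 0 0 0 0 -0.0038 -0.0114 0.005; 0 0 0 0 -0.007 -0.021 0.005; 0 0 0 0 -0.011 -0.033 0.005; 0 0 0 0 -0.016 -0.0474 0.005",
)

```text
time: 14.55
ee_pos: [0.5702, -0.1585, 0.1754]
eef_rot: [0.902, -0.402, 0.066, -0.146]
ft_force: [-0.4, -0.4, -0.7]
width: 0.0093
```

```bash
python3 -c "
from h import *
st()
p,d=r.camera('scene');tilt('scene',d);cv2.imwrite('pics/s11.png',cv2.resize(p[150:350,150:350],None,fx=3,fy=3))
plan(.57,-.158,.26,-47.8)"
```

```text
t 14.55 p [ 0.5702 -0.1585  0.1754] yaw -48.1 zax [ 0.237  0.21  -0.948] F [-0.44 -0.37 -0.7 ] w 0.0093 q [-0.22  0.21  0.67  1.8  -0.49  1.08 -0.2 ]
floor_far 360 27.2
floor_mid 574 119.0
floor_farY 126 114.7
floor_nearx 347 127.0
flange_far 307 46.0
flange_x 296 41.8
turn [-18.6  -0.3  -0.2] shift [-0.0012 -0.026  -0.0781] ang 18.6 dist 0.082
```

View pics/s11.png

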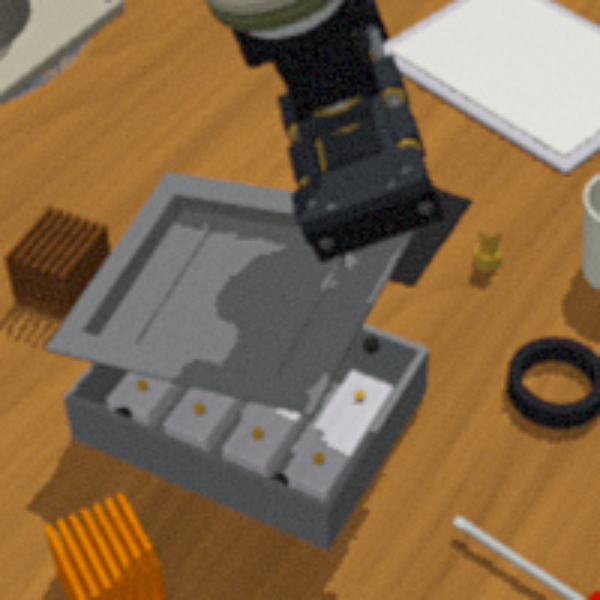

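>>> carry_out(
  increments="-3.7 0 0 0 -0.003 -0.01 0.005; -7.4 0 0 0 -0.006 -0.02 0.005; -11.1 0 0 0 -0.009 -0.029 0.005; -15 -0.2 -0.1 0 -0.012 -0.036 0.005; -18.6 -0.3 -0.2 -0.0012 -0.014 -0.042 0.005",
)

```text
time: 15.22
ee_pos: [0.5705, -0.1579, 0.2228]
eef_rot: [0.914, -0.405, -0.0, 0.001]
ft_force: [0.3, 0.9, -1.7]
width: 0.0095
```

```bash
python3 -c "
from h import *
st()
p,d=r.camera('scene');cv2.imwrite('pics/s12.png',p)
P=cloud('scene',d);v=(P[...,2]>.15)&(P[...,2]<.26)&(d>0)&(P[...,1]<-.1)&(P[...,0]<.62)
print(v.sum())
q=P[v];h=np.histogram(q[:,2],bins=np.arange(.15,.261,.005));print(h[0])
"
```

```text
t 15.22 p [ 0.5705 -0.1579  0.2228] yaw -47.8 zax [-0.001 -0.001 -1.   ] F [ 0.28  0.92 -1.7 ] w 0.0095 q [-0.36  0.3   0.69  1.58 -0.19  1.33 -0.49]
6798
[   0    0    0    0    0    0    0    0    0   10 3485  368  230 2386
  310    9    0    0    0    0    0    0]
```

View pics/s12.png

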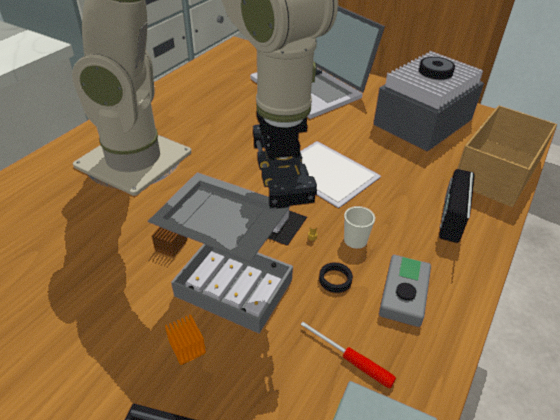

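```bash
python3 -c "
from h import *
st();plan(.575,.0,.21,-41)"
```

```text
t 15.28 p [ 0.5715 -0.1561  0.2232] yaw -47.6 zax [-0.002 -0.003 -1.   ] F [ 0.48  3.37 -0.63] w 0.0097 q [-0.37  0.3   0.68  1.58 -0.19  1.33 -0.49]
turn [ 0.2 -0.  -6.6] shift [-0.113  -0.1078  0.0127] ang 6.6 dist 0.157
```

>>> carry_out(
  increments="0 0 -0.8 -0.013 -0.012 0.002 0.005; 0 0 -2 -0.036 -0.034 0.005 0.005; 0 0 -3.6 -0.063 -0.06 0.008 0.005; 0 0 -5.2 -0.09 -0.085 0.011 0.005; 0.2 0 -6.6 -0.113 -0.108 0.012 0.005",
)

```text
time: 15.9
ee_pos: [0.5745, 0.0026, 0.2103]
eef_rot: [0.937, -0.35, -0.0, -0.001]
ft_force: [1.4, -0.7, -1.2]
width: 0.0095
```

```bash
python3 -c "
from h import *
st();plan(.558,.18,.20,-33)"
```

```text
t 15.9 p [0.5745 0.0026 0.2103] yaw -40.9 zax [ 0.     0.001 -1.   ] F [ 1.39 -0.71 -1.21] w 0.0095 q [-0.58  0.25  0.59  1.65 -0.14  1.29 -0.68]
turn [-0.1  0.  -7.9] shift [-0.1287 -0.1232  0.0105] ang 7.9 dist 0.178
```

>>> carry_out(
  increments="0 0 -1.2 -0.02 -0.019 0.002 0.005; 0 0 -2.8 -0.047 -0.045 0.004 0.005; 0 0 -4.5 -0.075 -0.072 0.006 0.005; 0 0 -6.2 -0.103 -0.099 0.008 0.005; 0 0 -7.9 -0.129 -0.123 0.01 0.005",
)

```text
time: 16.52
ee_pos: [0.5568, 0.1821, 0.2004]
eef_rot: [0.959, -0.283, -0.0, -0.001]
ft_force: [0.4, -0.2, -0.1]
width: 0.0097
```

```bash
python3 -c "
from h import *
st();plan(.530,.331,.18,-25)"
```

```text
t 16.52 p [0.5568 0.1821 0.2004] yaw -32.9 zax [ 0.     0.002 -1.   ] F [ 0.42 -0.24 -0.13] w 0.0097 q [-0.78  0.27  0.47  1.62 -0.13  1.28 -0.87]
turn [-0.1  0.  -7.9] shift [-0.1034 -0.1104  0.0207] ang 7.9 dist 0.153
```

>>> carry_out(
  increments="0 0 -2 -0.026 -0.028 0.003 0.005; 0 0 -4 -0.052 -0.055 0.007 0.005; 0 0 -5.8 -0.075 -0.08 0.012 0.005; 0 0 -7 -0.093 -0.099 0.017 0.005; -0.1 0 -7.9 -0.103 -0.11 0.02 0.005",
)

```text
time: 17.15
ee_pos: [0.5296, 0.3319, 0.18]
eef_rot: [0.976, -0.216, -0.001, 0.0]
ft_force: [0.6, 0.2, 0.2]
width: 0.0097
```

>>> carry_out(
  increments="0 0 0 0 0 0.008 0.005; 0 0 0 0 0 0.016 0.005; 0 0 0 0 0 0.024 0.005; 0 0 0 0 0 0.03 0.005; 0 0 0 0 0 0.033 0.005",
)

```text
time: 17.77
ee_pos: [0.5296, 0.3315, 0.1466]
eef_rot: [0.976, -0.216, -0.001, 0.0]
ft_force: [-0.0, 0.2, -0.8]
width: 0.0094
```

```bash
python3 -c "
from h import *
st()
for n in('scene','top'):
    p,d=r.camera(n);cv2.imwrite(f'pics/{n}13.png',p);np.save(f'pics/{n}13.npy',d)
st()
"
```

```text
t 17.77 p [0.5296 0.3315 0.1466] yaw -24.9 zax [-0.001 -0.    -1.   ] F [-0.01  0.24 -0.84] w 0.0094 q [-0.92  0.39  0.37  1.58 -0.15  1.2  -0.96]
t 17.88 p [0.5296 0.3317 0.1468] yaw -24.9 zax [-0.001 -0.    -1.   ] F [ 0.35  0.36 -0.24] w 0.0097 q [-0.92  0.39  0.37  1.58 -0.15  1.2  -0.96]
```

View pics/scene13.png

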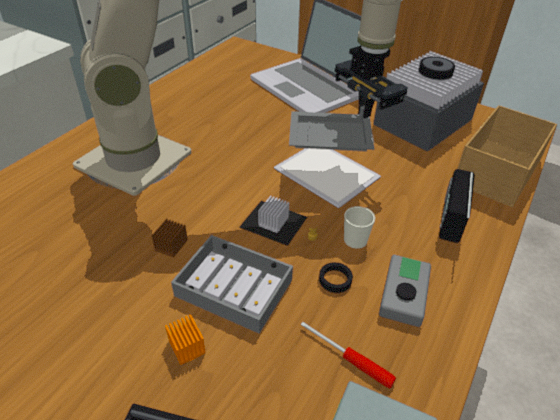

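View pics/top13.png

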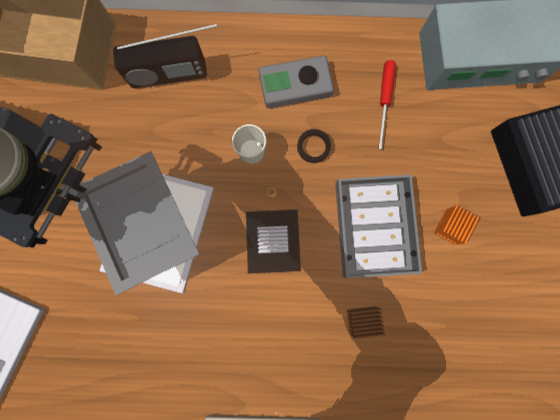

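```bash
python3 -c "
from h import *
def fit(n):
    d=np.load(f'pics/{n}13.npy');P=cloud(n,d)
    roi=np.zeros(d.shape,bool)
    (roi.__setitem__((slice(150,295),slice(78,200)),1) if n=='top' else roi.__setitem__((slice(105,155),slice(285,378)),1))
    z=P[...,2]
    m=roi&(d>0)&(z>.1)&(z<.165)&(P[...,0]<.62)
    h=np.histogram(z[m],bins=np.arange(.1,.166,.004));print(n,h[0])
    # floor
    q=P[roi&(z>.112)&(z<.135)];
    for i in range(6):
        A=np.c_[q[:,:2],np.ones(len(q))];c=np.linalg.lstsq(A,q[:,2],rcond=None)[0];e=abs(A@c-q[:,2]);q=q[e<max(.0025,1.5*np.median(e))]
    print('floor n',len(q),'slopes deg',np.degrees(c[:2]).round(2),'z at ctr',c@[.484,.2315,1], 'mean',q.mean(0))
    return m
m=fit('top')
cs,_=cv2.findContours(m.astype(np.uint8),cv2.RETR_EXTERNAL,cv2.CHAIN_APPROX_NONE)
k=max(cs,key=cv2.contourArea)[:,0];w=ray('top',k[:,0],k[:,1],.141)[:,:2].astype(np.float32)*1000
print(cv2.minAreaRect(w))
fit('scene')
t=cv2.imread('pics/top13.png');cv2.imwrite('pics/t13c.png',cv2.resize(t[145:300,70:205],None,fx=3.8,fy=3.8))
print('bench tray after');d=np.load('pics/scene13.npy')
# lower tray, mat hs
p=t;P=cloud('top',np.load('pics/top13.npy'));z=P[...,2]
roi=np.zeros(z.shape,bool);roi[165:290,330:430]=1
mm=roi&(z>.03);cs,_=cv2.findContours(mm.astype(np.uint8),cv2.RETR_EXTERNAL,cv2.CHAIN_APPROX_NONE);k=max(cs,key=cv2.contourArea)[:,0]
print('lower',cv2.minAreaRect(ray('top',k[:,0],k[:,1],.045)[:,:2].astype(np.float32)*1000))
b=np.zeros(z.shape,np.uint8);b[215:265,248:298]=t[215:265,248:298].min(2)>120
pts=cv2.findNonZero(cv2.morphologyEx(b,cv2.MORPH_CLOSE,np.ones((5,5))))[:,0]
print('hs',cv2.minAreaRect(ray('top',pts[:,0],pts[:,1],.053)[:,:2].astype(np.float32)*1000))
"
```

```text
top [   0    0    0    0    0  535 5452  328  130  503 3331   73   16   17
   15   17]
floor n 5851 slopes deg [-0.    0.18] z at ctr 0.12566330950113927 mean [0.48177444 0.23449332 0.12567267]
((482.5723571777344, 232.13504028320312), (206.4874267578125, 156.6839599609375), 27.973167419433594)
scene [   0    0    0    0    0   97 1255  283   89  148  975  103   15   17
   21   20]
floor n 1344 slopes deg [-0.12  0.3 ] z at ctr 0.12645259113779145 mean [0.48087415 0.23544311 0.12647942]
bench tray after
lower ((497.0679016113281, -219.90423583984375), (204.33995056152344, 153.77330017089844), 5.148475646972656)
hs ((464.1103820800781, -9.257669448852539), (49.78981399536133, 58.04985809326172), 4.155280113220215)
```

View pics/t13c.png

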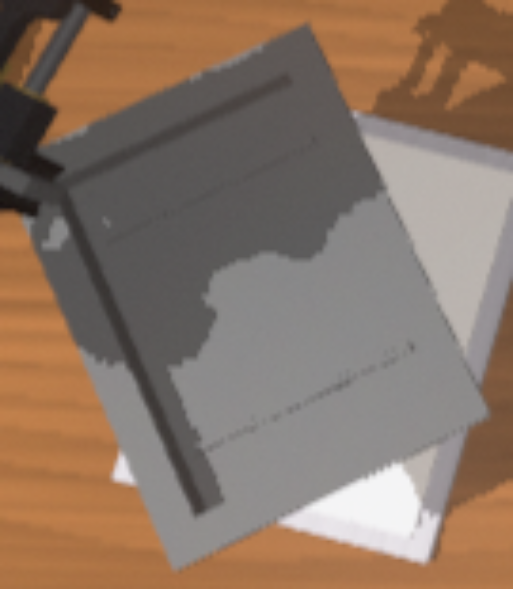

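The tray centre is at (482.6, 232.1) mm and the panel centre at about (483.8, 231.5) mm. Tilt is about 0.2° and the tray is about 13 cm above the panel. I'll hold still once more, then hand in.

>>> carry_out(
  increments="0 0 0 0 0 0 0.005; 0 0 0 0 0 0 0.005; 0 0 0 0 0 0 0.005; 0 0 0 0 0 0 0.005; 0 0 0 0 0 0 0.005",
)

```text
time: 18.5
ee_pos: [0.5295, 0.3317, 0.1468]
eef_rot: [0.976, -0.216, -0.001, 0.0]
ft_force: [-0.1, -0.9, -0.0]
width: 0.009
```

```bash
python3 -c "
from h import *
st();print(abs(r.read_state()['joint_vel']).max());print(r.close_job())"
```

```text
t 18.5 p [0.5295 0.3317 0.1468] yaw -24.9 zax [-0.001 -0.    -1.   ] F [-0.07 -0.88 -0.03] w 0.009 q [-0.92  0.39  0.37  1.58 -0.15  1.2  -0.96]
0.002643897081843012
the job is handed in; nothing more can be done
None
```

The task is done and handed in at 18.5 s; no verdict was reported. The heat sink is on the mat, and the arm is still holding the top tray by its tab over the light panel.

- **Heat sink:** it stands upright within about 1 mm of the middle of the mat, at (464.1, −9.3) mm against (464.2, −9.8) mm. Setting it down pressed with about 18 N.
- **Peel:** I raised the tab about 18° around the opposite corner. Depth readings and the picture showed that corner still resting on the lower tray until the lift, and the picture afterwards showed all the other corners clear.
- **Final hold:** the top tray is level to about 0.2–0.3° and still. Its middle is within about 2 mm of the panel's middle, about 13 cm above it.
- **Lower tray and bystanders:** the last views showed them where they were. The lower tray measured about 2–3 mm off my earlier estimate. I put that down to measurement, because the earlier outline was of the larger top tray, but I did not confirm it.

**Disagreements:**
- The first descent drifted about 8 mm along the heat sink's fins, so I gripped it off centre and corrected for that when placing it.
- The two cameras differ by 2–4 mm on where the panel's middle is; I aimed at their average.
- I could not see the tab itself during the grasp, so I judged that by the 10 mm finger opening and the low forces.

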